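# Slide a porous disc into the recess of an oedometer cell base

### The job

The porous disc for the soil consolidation cell lies on the flat top of the brass cell base, beside its recess. Nudge it sideways by its edge with the fingertips until it drops into the round recess, then press it gently in its middle with both fingertips for about half a second, so that it sits fully home, flat and level with the brass around it. It is brittle: do not grip, lift or carry it, and leave the loose ring, cap and tin standing where they are.

Things in the scene. Friction and masses are not known exactly. Their poses are not given: they have to be found in the camera images.
- cell_base: Round brass base of a soil consolidation cell, fixed on a 3 mm dark red mat. Origin: centre of underside, z up. Foot 150 mm across, 8 mm high; body 140 mm across; flat top 25 mm above the origin. On the top, 56 mm from the centre at +60, 180 and -60 degrees from its +x axis, stand steel studs 6 mm thick, 22 mm tall. A drain spigot sticks out 17 mm from the foot at 180 degrees.
- recess (a point): Centre of the mouth of the round recess in the middle of the cell base, level with the flat top; axes as the base's. The recess is 53 mm across, 8 mm deep, with a flat floor, ringed by 43 mm of flat brass. A fully seated disc has its centre 4 mm below this point and its face level with the flat top (about 1.5 mm of play all round).
- disc_center (a point): Centre (half-way up) of the loose porous disc: plain, flat, grey, stone-like, 50 mm across, 8 mm thick, 22 to 45 g. It starts flat on the base's top, between the studs at +60 and -60 degrees, 34 to 43 mm from the recess centre, partly over the recess. Pushed inward it stays flat until about 9 mm from centre, then its leading side tips down and, pushed on, it drops in.
- disc: The same disc: origin at the centre of its underside, z along its axis.
- ring_center (a point): Centre (half-way up) of the steel cutting ring that stands loose on the mat: 60 mm outside, 50 mm inside, 20 mm tall. Leave it alone.
- cap_center (a point): Centre (half-way up) of the loose aluminium loading cap that stands on the mat: a disc 49 mm in diameter, 14 mm thick, with a hub 22 mm in diameter up to 26 mm and a steel ball on top, 35 mm tall in all. Leave it alone.
- tin_center (a point): Centre (half-way up) of the loose aluminium moisture tin with its lid on that stands on the mat: 59 mm in diameter, 44 mm tall. Leave it alone.
There are look-alikes about, which are no part of the job. Of the things that look like the disc, the largest one is meant.

How it is judged:
By the outcome, as a careful person would: the job done as asked, in the order asked, and still so for the second after the job is handed in, with the robot touching nothing.
It also fails if it takes over 43 s, if anything falls off the work surface, if the arm or the gripper's body presses on something with over 40 N, if the wrist force passes 120 N, or if a joint passes its speed limit or range.

### The arm

A 6-joint arm with a two-finger parallel gripper is mounted at the origin on the work surface. World frame = base frame: x ahead of the robot, y to its left, z up, the work surface at z = 0. Lengths are in m, angles in degrees, forces in N, time in s.
With the tool pointing down it reaches from about 0.375 to 0.75 m from the base axis. Payload 9 kg.
Tool frame: the origin (TCP) lies at the very end of the fingers, on their centre line; the grasp point (between the pads) lies env.tcp_to_grasp behind it (env.tcp_to_grasp is the distance from the TCP to the grasp point, in m); z points along the fingers, y is the direction in which the jaws open and shut (so a half turn about z gives the same grasp; the last joint's range is limited). The gripper opens to 85 mm and grips with 20 to 120 N. Pads are 22 mm wide; open, the fingers measure 114 mm over their backs; the gripper's body (76 mm by 85 mm) begins 54 mm behind the grasp point. The pads swing forward as they close: fully open they stand 13 mm farther back than shut.
Start: joints at [62.011, 5.964, 5.575, 89.605, 0, 77.527], TCP at [0.161, 0.578, 0.231] pointing down, gripper open.
Joint ranges: [-171.21, 171.21], [-48.23, 106.86], [-62.78, 66.21], [-105.2, 120.99], [-86.42, 89.51], [-180, 180]. Speed limits (degrees/s): [127.2, 127.2, 147.25, 180, 180, 180].

### API

Orientations are given as a 3x3 rotation matrix whose columns are the frame's x, y, z axes.
In Python, from plant import env gives the robot as it stands.
- The arm moves only by the tool play_rows, never from a script. Its argument "steps" is a list of rows, each an object with "translation": the shift along the tool's x, y, z in m, a list of three; "roll": the turn about the tool's z in degrees; "grip": the opening, from 0 (shut) to 1 (fully open). In form: [{"translation": [dx, dy, dz], "roll": roll, "grip": grip}, ...]. A call has 1 to 5 rows; each row shifts and turns the commanded pose from where the row before left it, along the tool's axes as they then stand; what a row does not reach is not made up. A row lasts 1/12 s, in which the tool goes at most 41.7 mm and 7.16 degrees, less where a joint would pass 70% of its speed; a pose out of reach is approached as far as the arm can. A call is refused whole if a number of a shift passes 0.0417 or a number of a turn 7.16, either way. A call with a gripper value outside its range is refused whole. The fingers move at their own pace and stop on an object; "force" is the grip in N (left out, the last holds). Time passes only in rows, so rows that do not move let the fingers close. It gives the time, the measured TCP pose, the force and the opening at its end, in the units of the state.
- env.observe(): the state, without advancing time (a new reading comes with each control period).
- env.grab_frame(name): name is "side" or "top"; returns a dict with "frame" (400x640x3 uint8, blue, green, red), "camera_matrix" (3x3 intrinsics, pixels), "rvec" (rotation vector, rad) and "tvec" (3), from world to camera coordinates, as OpenCV has them. Camera axes: x right, y down, z forward; pixel columns grow to the right and rows downward; lengths in m; the calibration is good to about 2 mm. A picture is of the moment at which its call begins. There is no depth.
- env.finish_job(): hands the job in, once; it reports no verdict.
The state is a dict: "time": time; "qpos": joint angles; "qd": joint speeds; "tau": joint torques, N m; "ee_pos": TCP position; "ee_rot": TCP orientation; "force": force on the tool from outside, world axes, zero at the start; "moment": the same for the moment, N m; "grip_width": finger opening in m.
Only numpy, scipy, OpenCV 4.12 (cv2) and the standard library are available. Lean on these libraries where they do the work, as an engineer would, in place of code of your own. Each camera call takes 0.05 s, during which the arm holds its last target. There are 200 camera calls.

## Working session

There is one attempt and no reset: what is moved stays moved. The work goes in short steps, Python scripts to look and compute and a tool call to move; the robot and the scene stay as the last step left them, time stands still between calls to the robot, and variables do not carry over. Pictures are saved under pics/ and viewed, about 8 in all and at most 12, crops included, and the job is handed in when it is done.

Besides the shell and the picture viewer there is one more tool, called after "Emit:" in YAML: its name, and indented under it one key for each argument. play_rows: Moves the arm, as the interface text tells. Its arguments: {"type":"object","properties":{"steps":{"type":"array","items":{"type":"object","properties":{"translation":{"type":"array","items":{"type":"number"}},"roll":{"type":"number"},"grip":{"type":"number"}}}},"force":{"type":"number"}},"required":["steps"]}

```bash
mkdir -p pics; cat > h.py <<'E'
import numpy as np, cv2
from plant import env
def grab(n,f):
    g=env.grab_frame(n); cv2.imwrite(f'pics/{f}.png',g['frame']); np.savez(f'pics/{f}.npz',K=g['camera_matrix'],r=g['rvec'],t=g['tvec']); return g['frame']
def ray(f,uv,z):
    d=np.load(f'pics/{f}.npz'); R=cv2.Rodrigues(d['r'])[0]; t=d['t'].ravel()
    c=-R.T@t; v=R.T@np.linalg.inv(d['K'])@np.array([*uv,1.]); return c+v*(z-c[2])/v[2]
def proj(f,p):
    d=np.load(f'pics/{f}.npz'); return cv2.projectPoints(np.array(p,float).reshape(-1,1,3),d['r'],d['t'],d['K'],None)[0].reshape(-1,2)
E
python3 - <<'E'
from h import *
a=grab('top','t0');b=grab('side','s0')
cv2.imwrite('pics/b0.png',np.vstack([cv2.resize(a,(480,300)),cv2.resize(b,(480,300))]))
s=env.observe();print(s['ee_pos'],s['ee_rot'],s['time'],s['grip_width'],env.tcp_to_grasp)
E
```

```text
[0.1603438  0.57788524 0.23059545] [[-9.63556037e-01  2.67505966e-01 -5.67827476e-04]
 [ 2.67506428e-01  9.63555534e-01 -1.02146000e-03]
 [ 2.73886663e-04 -1.13613145e-03 -9.99999317e-01]] 0.1 0.0855705575822192 0.0187
```

View pics/t0.png

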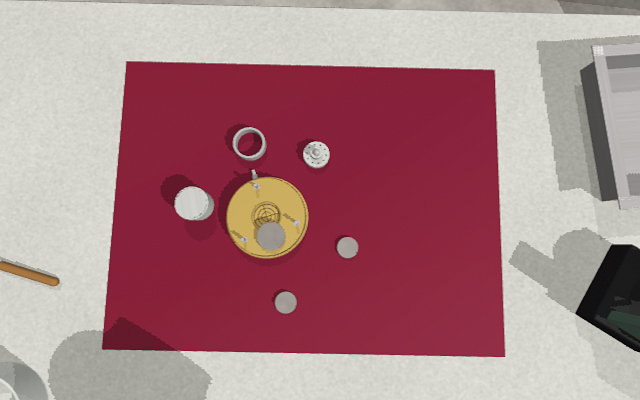

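View pics/s0.png

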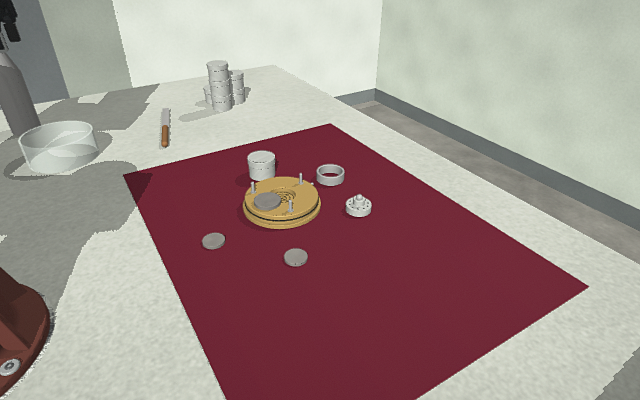

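Candidates for the disc in the top view are (270,236) on the brass, and (347,247) and (285,302) on the mat. The one on the brass is the largest and sits between two studs beside the recess, so I choose it and check it in a close crop.

```bash
python3 - <<'E'
from h import *
a=cv2.imread('pics/t0.png')[165:270,210:320]
cv2.imwrite('pics/c0.png',cv2.resize(a,None,fx=5.5,fy=5.5,interpolation=cv2.INTER_CUBIC))
for n,uv,z in [('base',(267,217),.028),('disc',(270.5,236),.036),('d2',(347,247),.01),('d3',(285,302),.01),('ring',(249,143),.023),('cap',(316,154),.02),('tin',(193,203),.047)]: print(n,ray('t0',uv,z).round(4))
print(ray('t0',(300,200),.03)-ray('t0',(299,200),.03),ray('t0',(300,201),.03)-ray('t0',(300,200),.03))
E
```

```text
base [0.5288 0.0713 0.028 ]
disc [0.495  0.0629 0.036 ]
d2 [ 0.4784 -0.0739  0.01  ]
d3 [0.3785 0.0359 0.01  ]
ring [0.665  0.1102 0.023 ]
cap [ 0.6478 -0.0138  0.02  ]
tin [0.5492 0.1986 0.047 ]
[ 3.83218866e-05 -1.79287026e-03  0.00000000e+00] [-1.80487107e-03 -4.78427882e-05  0.00000000e+00]
```

View pics/c0.png

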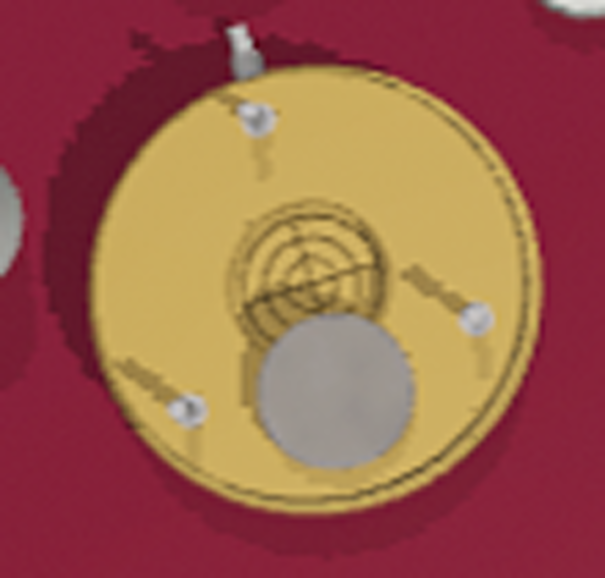

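The crop shows the recess ringed at about (308,282), and the grey disc at (335,390) spanning 155 px, or about 50.6 mm. That matches the 50 mm disc. Stud tops are at (258,117), (478,320) and (190,408).

```bash
cat >> h.py <<'E'
def crop(u,v,s=5.5,o=(210,165)): return ((u+.5)/s-.5+o[0],(v+.5)/s-.5+o[1])
E
python3 - <<'E'
from h import *
st=np.array([ray('t0',crop(*c),.05) for c in [(258,117),(478,320),(190,408)]])
c=st.mean(0);print('studs',st.round(4),'c',c.round(4),np.linalg.norm((st-c)[:,:2],axis=1))
r=ray('t0',crop(308,282),.028);d=ray('t0',crop(335.5,390.5),.036)
print('recess',r,'disc',d)
m=(c+r)/2
v=(m-d)[:2];L=np.linalg.norm(v);yaw=np.degrees(np.arctan2(v[1],v[0]));print('L',L,'yaw',yaw)
u=v/L;print('approach',d[:2]-u*.038)
# side check
print(proj('s0',[[*m[:2],.028],[*d[:2],.036]]))
b=st[0]-c;print('spigot stud yaw',np.degrees(np.arctan2(b[1],b[0])))
E
```

```text
studs [[0.5813 0.0888 0.05  ]
 [0.5184 0.0171 0.05  ]
 [0.489  0.1063 0.05  ]] c [0.5296 0.0707 0.05  ] [0.05481272 0.05474407 0.05392763]
recess [0.53076365 0.07391719 0.028     ] disc [0.49567405 0.06276442 0.036     ]
L 0.03579382691648254 yaw 15.488180649873124
approach [0.45905399 0.05261692]
[[281.35888058 195.0329905 ]
 [267.04627387 199.05458396]]
spigot stud yaw 19.20960064013677
```

Emit:
play_rows:
  steps:
    - {"translation":[0,0,0],"roll":-6.2,"grip":0.35}
    - {"translation":[0,0,0],"roll":-6.2,"grip":0.35}
    - {"translation":[0,0,0],"roll":-6.2,"grip":0.35}
    - {"translation":[0,0,0],"roll":-6.2,"grip":0.35}
    - {"translation":[0,0,0],"roll":-6.2,"grip":0.35}
  force: 20

```text
time: 0.52
ee_pos: [0.1604, 0.578, 0.2308]
ee_rot: [[-0.962, -0.272, -0.0], [-0.272, 0.962, -0.001], [0.001, -0.001, -1.0]]
force: [-0.7, -0.6, -0.3]
grip_width: 0.0301
```

Emit:
play_rows:
  steps:
    - {"translation":[-0.0098,-0.039,0],"roll":0,"grip":0.35}
    - {"translation":[-0.0098,-0.039,0],"roll":0,"grip":0.35}
    - {"translation":[-0.0098,-0.039,0],"roll":0,"grip":0.35}
    - {"translation":[-0.0098,-0.039,0],"roll":0,"grip":0.35}
    - {"translation":[-0.0098,-0.039,0],"roll":0,"grip":0.35}

```text
time: 0.93
ee_pos: [0.26, 0.4017, 0.2308]
ee_rot: [[-0.964, -0.268, -0.0], [-0.268, 0.964, -0.0], [0.0, -0.0, -1.0]]
force: [1.0, 0.5, 0.5]
grip_width: 0.03
```

Emit:
play_rows:
  steps:
    - {"translation":[-0.0098,-0.039,0],"roll":0,"grip":0.35}
    - {"translation":[-0.0098,-0.039,0],"roll":0,"grip":0.35}
    - {"translation":[-0.0098,-0.039,0],"roll":0,"grip":0.35}
    - {"translation":[-0.0098,-0.039,0],"roll":0,"grip":0.35}
    - {"translation":[-0.0098,-0.039,0],"roll":0,"grip":0.35}

```text
time: 1.35
ee_pos: [0.3594, 0.2267, 0.2312]
ee_rot: [[-0.964, -0.267, 0.0], [-0.267, 0.964, 0.0], [-0.0, 0.0, -1.0]]
force: [0.5, 0.6, -0.5]
grip_width: 0.0303
```

Emit:
play_rows:
  steps:
    - {"translation":[-0.0095,-0.0389,0],"roll":0,"grip":0.35}
    - {"translation":[-0.0095,-0.0389,0],"roll":0,"grip":0.35}
    - {"translation":[-0.0095,-0.0389,0],"roll":0,"grip":0.35}
    - {"translation":[-0.0095,-0.0389,0],"roll":0,"grip":0.35}
    - {"translation":[-0.0095,-0.0389,0],"roll":0,"grip":0.35}

```text
time: 1.77
ee_pos: [0.4572, 0.0517, 0.2311]
ee_rot: [[-0.964, -0.267, 0.0], [-0.267, 0.964, 0.0], [-0.0, 0.0, -1.0]]
force: [0.8, 1.4, -1.0]
grip_width: 0.0305
```

Emit:
play_rows:
  steps:
    - {"translation":[0,0,0.036],"roll":0,"grip":0.35}
    - {"translation":[0,0,0.036],"roll":0,"grip":0.35}
    - {"translation":[0,0,0.036],"roll":0,"grip":0.35}
    - {"translation":[0,0,0.036],"roll":0,"grip":0.35}
    - {"translation":[0,0,0.036],"roll":0,"grip":0.35}

```text
time: 2.18
ee_pos: [0.4563, 0.0536, 0.0494]
ee_rot: [[-0.964, -0.267, -0.0], [-0.267, 0.964, 0.0], [0.0, 0.0, -1.0]]
force: [0.7, -0.2, -0.2]
grip_width: 0.0298
```

```bash
cat > look.py <<'E'
import sys
from h import *
n=sys.argv[1]; b=grab('side','s'+n); a=grab('top','t'+n)
R=lambda i:cv2.resize(i,(600,400) if i is A else (600,400),interpolation=cv2.INTER_CUBIC)
A=a[165:270,210:320]; s=b[150:240,215:350]
cv2.imwrite(f'pics/v{n}.png',np.vstack([cv2.resize(s,None,fx=4,fy=4,interpolation=cv2.INTER_CUBIC)[:,:540],cv2.resize(a[165:221+0,210:345],None,fx=4,fy=4,interpolation=cv2.INTER_CUBIC)]))
o=env.observe();print(o['time'],o['ee_pos'].round(4) if hasattr(o['ee_pos'],'round') else o['ee_pos'],o['force'])
E
sed -i '/^R=/d;/^A=/s/A=.*; s/s/' look.py; sed -i 's/165:221+0,/190:248,/' look.py
python3 look.py 1
```

```text
2.2833 [0.4522 0.0545 0.0456] [-1.06809494  0.4511291   0.54553902]
```

View pics/v1.png

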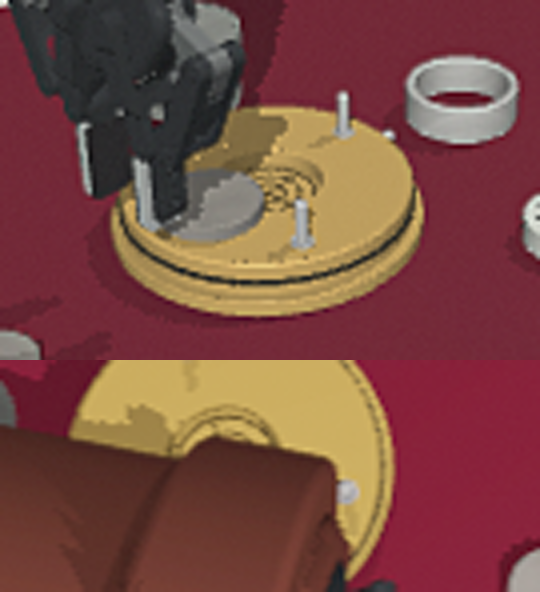

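The side view shows the open fingertips just outside the disc's outer edge and above the brass, clear of the studs. The top view is hidden by the arm. The pose was still settling, so I read it again.

Emit:
play_rows:
  steps:
    - {"translation":[0,0,0],"roll":0,"grip":0.35}
    - {"translation":[0,0,0],"roll":0,"grip":0.35}

```text
time: 2.45
ee_pos: [0.458, 0.0535, 0.0536]
ee_rot: [[-0.964, -0.267, 0.002], [-0.267, 0.964, -0.0], [-0.002, -0.001, -1.0]]
force: [0.2, 0.1, 0.7]
grip_width: 0.0296
```

Emit:
play_rows:
  steps:
    - {"translation":[0.003,0,0.005],"roll":0,"grip":0.35}
    - {"translation":[0,0,0.005],"roll":0,"grip":0.35}
    - {"translation":[0,0,0.004],"roll":0,"grip":0.35}
    - {"translation":[0,0,0.003],"roll":0,"grip":0.35}
    - {"translation":[0,0,0],"roll":0,"grip":0.35}

```text
time: 2.87
ee_pos: [0.4536, 0.053, 0.0338]
ee_rot: [[-0.964, -0.267, -0.001], [-0.267, 0.964, 0.0], [0.001, 0.0, -1.0]]
force: [0.2, 0.2, 0.2]
grip_width: 0.0299
```

Emit:
play_rows:
  steps:
    - {"translation":[0,0,0],"roll":0,"grip":0.35}
    - {"translation":[0,0,0],"roll":0,"grip":0.35}
    - {"translation":[0,0,0],"roll":0,"grip":0.35}

```text
time: 3.12
ee_pos: [0.454, 0.0529, 0.0345]
ee_rot: [[-0.964, -0.267, 0.0], [-0.267, 0.964, 0.0], [-0.0, -0.0, -1.0]]
force: [0.5, -0.6, -0.7]
grip_width: 0.03
```

Emit:
play_rows:
  steps:
    - {"translation":[0,-0.0015,0.003],"roll":0,"grip":0.35}
    - {"translation":[-0.002,0,0],"roll":0,"grip":0.35}
    - {"translation":[-0.002,0,0],"roll":0,"grip":0.35}
    - {"translation":[-0.002,0,0],"roll":0,"grip":0.35}
    - {"translation":[-0.002,0,0],"roll":0,"grip":0.35}

```text
time: 3.53
ee_pos: [0.4623, 0.0537, 0.0313]
ee_rot: [[-0.964, -0.267, 0.0], [-0.267, 0.964, 0.0], [-0.0, 0.0, -1.0]]
force: [0.2, -0.2, -0.3]
grip_width: 0.0297
```

Emit:
play_rows:
  steps:
    - {"translation":[-0.002,0,0],"roll":0,"grip":0.35}
    - {"translation":[-0.002,0,0],"roll":0,"grip":0.35}
    - {"translation":[-0.002,0,0],"roll":0,"grip":0.35}
    - {"translation":[-0.002,0,0],"roll":0,"grip":0.35}
    - {"translation":[-0.002,0,0],"roll":0,"grip":0.35}

```text
time: 3.95
ee_pos: [0.4718, 0.0564, 0.0313]
ee_rot: [[-0.964, -0.267, -0.0], [-0.267, 0.964, 0.0], [0.0, 0.0, -1.0]]
force: [0.3, 0.3, 0.7]
grip_width: 0.0301
```

Emit:
play_rows:
  steps:
    - {"translation":[-0.002,0,0],"roll":0,"grip":0.35}
    - {"translation":[-0.002,0,0],"roll":0,"grip":0.35}
    - {"translation":[-0.002,0,0],"roll":0,"grip":0.35}
    - {"translation":[-0.002,0,0],"roll":0,"grip":0.35}
    - {"translation":[-0.002,0,0],"roll":0,"grip":0.35}

```text
time: 4.37
ee_pos: [0.4815, 0.059, 0.0313]
ee_rot: [[-0.964, -0.267, 0.0], [-0.267, 0.964, 0.0], [-0.0, 0.0, -1.0]]
force: [-0.8, 0.5, 0.5]
grip_width: 0.03
```

```bash
python3 look.py 2
```

```text
4.4667 [0.4815 0.059  0.0313] [0.23483474 0.24459073 0.49124919]
```

View pics/v2.png

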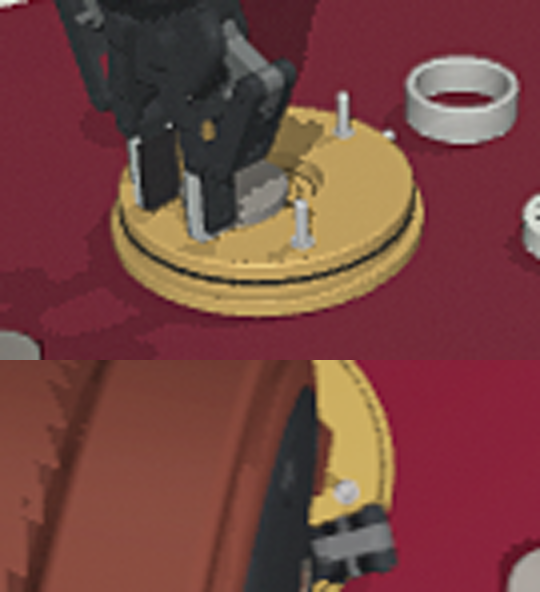

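The fingertips are pushing the disc flat toward the recess. Its leading rim is now at crop (288,185), at the recess mouth, and it should be about 19 mm from centre.

Emit:
play_rows:
  steps:
    - {"translation":[-0.002,0,0],"roll":0,"grip":0.35}
    - {"translation":[-0.002,0,0],"roll":0,"grip":0.35}
    - {"translation":[-0.002,0,0],"roll":0,"grip":0.35}
    - {"translation":[-0.002,0,0],"roll":0,"grip":0.35}
    - {"translation":[-0.002,0,0],"roll":0,"grip":0.35}

```text
time: 4.88
ee_pos: [0.4911, 0.0617, 0.0313]
ee_rot: [[-0.964, -0.267, 0.0], [-0.267, 0.964, 0.0], [-0.0, 0.0, -1.0]]
force: [-1.4, 0.2, 0.1]
grip_width: 0.0298
```

Emit:
play_rows:
  steps:
    - {"translation":[-0.001,0,0],"roll":0,"grip":0.35}
    - {"translation":[-0.001,0,0],"roll":0,"grip":0.35}
    - {"translation":[-0.001,0,0],"roll":0,"grip":0.35}
    - {"translation":[-0.001,0,0],"roll":0,"grip":0.35}
    - {"translation":[0,0,0],"roll":0,"grip":0.35}

```text
time: 5.3
ee_pos: [0.4949, 0.0628, 0.0313]
ee_rot: [[-0.964, -0.267, 0.0], [-0.267, 0.964, 0.0], [-0.0, 0.0, -1.0]]
force: [-1.3, -0.0, 0.0]
grip_width: 0.0297
```

```bash
python3 look.py 3
```

```text
5.4 [0.4948 0.0627 0.0313] [ 0.38491121  0.2348374  -0.31045286]
```

View pics/v3.png

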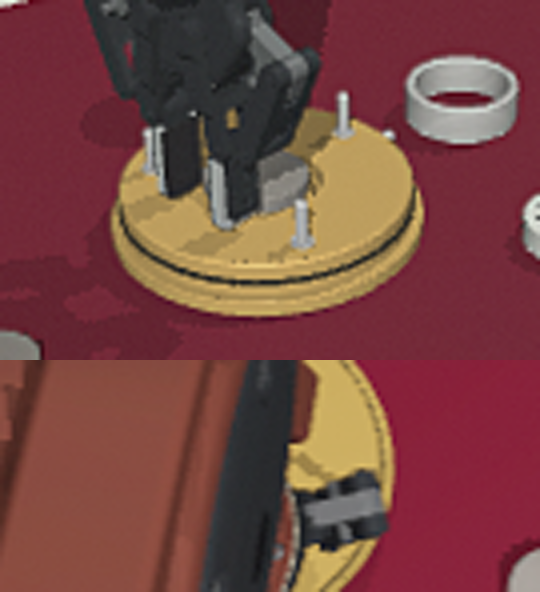

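The disc is at the recess, about 5 mm short, with its leading side apparently starting to tip. I push on in 1 mm steps.

Emit:
play_rows:
  steps:
    - {"translation":[-0.001,0,0],"roll":0,"grip":0.35}
    - {"translation":[-0.001,0,0],"roll":0,"grip":0.35}
    - {"translation":[-0.001,0,0],"roll":0,"grip":0.35}
    - {"translation":[-0.001,0,0],"roll":0,"grip":0.35}
    - {"translation":[0,0,0],"roll":0,"grip":0.35}

```text
time: 5.82
ee_pos: [0.4989, 0.0638, 0.0313]
ee_rot: [[-0.964, -0.267, 0.0], [-0.267, 0.964, 0.0], [-0.0, 0.0, -1.0]]
force: [0.5, -0.1, 0.3]
grip_width: 0.0301
```

```bash
python3 look.py 4
```

```text
5.9167 [0.4986 0.0638 0.0313] [-0.06129046 -0.22618467  0.0630077 ]
```

View pics/v4.png

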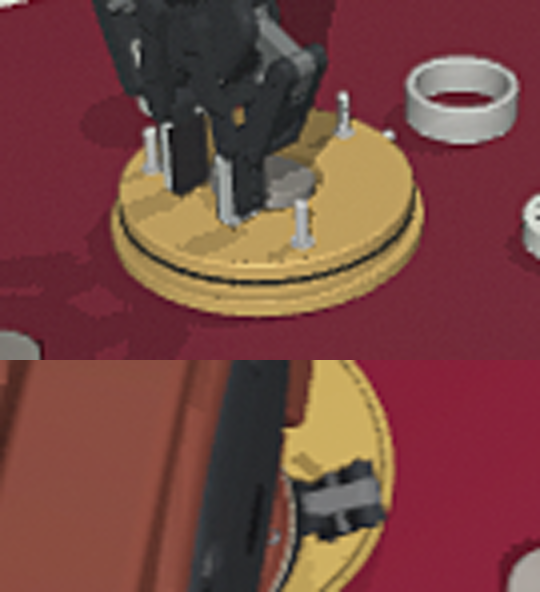

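The disc now looks dropped, or nearly so, with its leading rim gone below the brass around (310,180). I lift straight up and look.

Emit:
play_rows:
  steps:
    - {"translation":[0.002,0,0],"roll":0,"grip":0.35}
    - {"translation":[0,0,-0.01],"roll":0,"grip":0.35}
    - {"translation":[0,0,-0.025],"roll":0,"grip":0.2}
    - {"translation":[0,0,-0.025],"roll":0,"grip":0.05}
    - {"translation":[0,0,-0.01],"roll":0,"grip":0.05}

```text
time: 6.33
ee_pos: [0.4981, 0.063, 0.1053]
ee_rot: [[-0.964, -0.267, 0.004], [-0.267, 0.964, -0.001], [-0.004, -0.002, -1.0]]
force: [0.5, -0.3, 1.3]
grip_width: 0.0043
```

Emit:
play_rows:
  steps:
    - {"translation":[0,0,0],"roll":0,"grip":0.05}
    - {"translation":[0,0,0],"roll":0,"grip":0.05}

```text
time: 6.5
ee_pos: [0.4971, 0.0632, 0.1016]
ee_rot: [[-0.964, -0.267, 0.001], [-0.267, 0.964, -0.0], [-0.001, -0.0, -1.0]]
force: [-0.0, -0.0, -0.8]
grip_width: 0.0042
```

```bash
python3 look.py 5
```

```text
6.6 [0.496  0.0633 0.1   ] [-0.70562395 -0.50793738 -0.63740883]
```

View pics/v5.png

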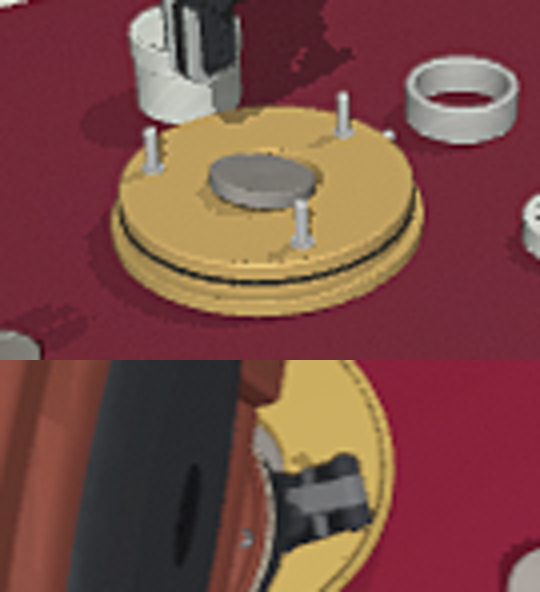

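The disc is tipped: the leading side is down in the recess and the trailing edge, at left (209,178), is still on the brass. It needs a few more millimetres by the edge, so I go back down behind it.

Emit:
play_rows:
  steps:
    - {"translation":[0.005,0,0],"roll":0,"grip":0.35}
    - {"translation":[0,0,0.025],"roll":0,"grip":0.35}
    - {"translation":[0,0,0.025],"roll":0,"grip":0.35}
    - {"translation":[0,0,0.012],"roll":0,"grip":0.35}
    - {"translation":[0,0,0.006],"roll":0,"grip":0.35}

```text
time: 7.02
ee_pos: [0.4895, 0.0621, 0.0304]
ee_rot: [[-0.964, -0.267, -0.005], [-0.267, 0.964, 0.001], [0.004, 0.002, -1.0]]
force: [-0.5, 0.5, 0.4]
grip_width: 0.0297
```

Emit:
play_rows:
  steps:
    - {"translation":[0,0,0],"roll":0,"grip":0.35}
    - {"translation":[0,0,0],"roll":0,"grip":0.35}
    - {"translation":[0,0,0],"roll":0,"grip":0.35}
    - {"translation":[0,0,0],"roll":0,"grip":0.35}

```text
time: 7.35
ee_pos: [0.4928, 0.0618, 0.0346]
ee_rot: [[-0.964, -0.267, 0.002], [-0.267, 0.964, -0.0], [-0.002, -0.001, -1.0]]
force: [-0.2, 0.0, 0.3]
grip_width: 0.0305
```

Emit:
play_rows:
  steps:
    - {"translation":[0,0,0.0025],"roll":0,"grip":0.35}
    - {"translation":[-0.002,0,0],"roll":0,"grip":0.35}
    - {"translation":[-0.002,0,0],"roll":0,"grip":0.35}
    - {"translation":[-0.001,0,0],"roll":0,"grip":0.35}
    - {"translation":[-0.001,0,0],"roll":0,"grip":0.35}

```text
time: 7.77
ee_pos: [0.4979, 0.0635, 0.0309]
ee_rot: [[-0.964, -0.267, 0.0], [-0.267, 0.964, 0.0], [-0.0, 0.0, -1.0]]
force: [-0.7, -0.2, -0.6]
grip_width: 0.0298
```

Emit:
play_rows:
  steps:
    - {"translation":[-0.001,0,0],"roll":0,"grip":0.35}
    - {"translation":[-0.001,0,0],"roll":0,"grip":0.35}
    - {"translation":[-0.001,0,0],"roll":0,"grip":0.35}
    - {"translation":[0,0,0],"roll":0,"grip":0.35}

```text
time: 8.1
ee_pos: [0.5007, 0.0643, 0.0308]
ee_rot: [[-0.964, -0.267, 0.0], [-0.267, 0.964, 0.0], [-0.0, 0.0, -1.0]]
force: [0.2, 0.6, -0.4]
grip_width: 0.0302
```

```bash
python3 look.py 6
```

```text
8.2 [0.5005 0.0643 0.0308] [ 0.81152659 -0.43910455  0.84452492]
```

View pics/v6.png

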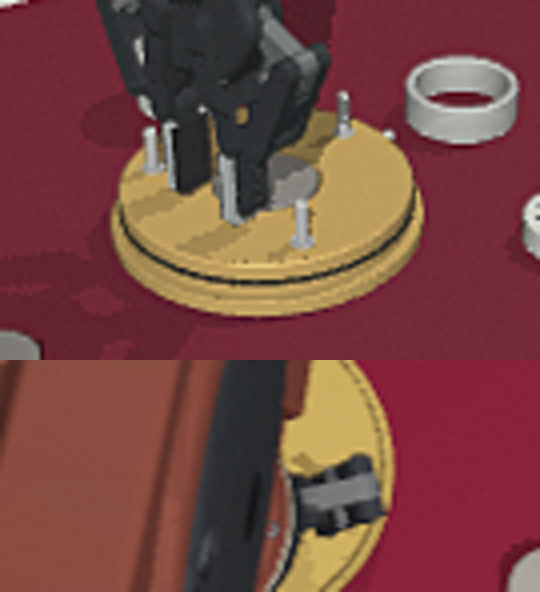

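The disc looks essentially in now, with its rim no longer visible at (318,180). I give it one more small nudge, lift clear, and look once more.

Emit:
play_rows:
  steps:
    - {"translation":[-0.001,0,0],"roll":0,"grip":0.35}
    - {"translation":[-0.001,0,0],"roll":0,"grip":0.35}
    - {"translation":[0,0,0],"roll":0,"grip":0.35}
    - {"translation":[0.003,0,0],"roll":0,"grip":0.35}
    - {"translation":[0,0,-0.012],"roll":0,"grip":0.35}

```text
time: 8.62
ee_pos: [0.4975, 0.0642, 0.0409]
ee_rot: [[-0.964, -0.267, -0.004], [-0.267, 0.964, 0.001], [0.004, 0.002, -1.0]]
force: [-0.2, -0.4, 0.1]
grip_width: 0.0299
```

Emit:
play_rows:
  steps:
    - {"translation":[0,0,-0.02],"roll":0,"grip":0.2}
    - {"translation":[0,0,-0.02],"roll":0,"grip":0}
    - {"translation":[0,0,-0.018],"roll":0,"grip":0}
    - {"translation":[0,0,0],"roll":0,"grip":0}
    - {"translation":[0,0,0],"roll":0,"grip":0}

```text
time: 9.03
ee_pos: [0.5005, 0.0639, 0.1026]
ee_rot: [[-0.964, -0.267, 0.003], [-0.267, 0.964, -0.0], [-0.003, -0.001, -1.0]]
force: [0.4, -0.4, -0.0]
grip_width: 0.0001
```

```bash
python3 look.py 7; python3 - <<'E'
from h import *
b=cv2.imread('pics/s7.png')[160:225,235:335]
cv2.imwrite('pics/w7.png',cv2.resize(b,None,fx=8,fy=8,interpolation=cv2.INTER_CUBIC))
E
```

```text
9.1333 [0.4993 0.064  0.1006] [-0.35660281  0.83381408 -1.00053493]
```

View pics/w7.png

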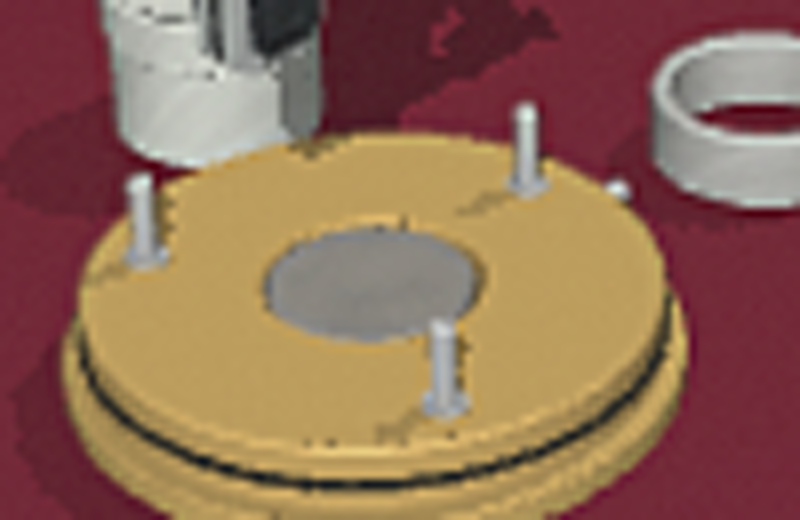

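The disc has dropped in: a flat grey ellipse centred at (372,285), flush with the brass and no side wall showing. I now press its middle with the shut fingertips.

Emit:
play_rows:
  steps:
    - {"translation":[-0.0155,0,0],"roll":0,"grip":0}
    - {"translation":[-0.0155,0,0],"roll":0,"grip":0}
    - {"translation":[0,0,0.02],"roll":0,"grip":0}
    - {"translation":[0,0,0.02],"roll":0,"grip":0}
    - {"translation":[0,0,0.015],"roll":0,"grip":0}

```text
time: 9.55
ee_pos: [0.5283, 0.0725, 0.0433]
ee_rot: [[-0.964, -0.267, -0.003], [-0.267, 0.964, 0.0], [0.002, 0.001, -1.0]]
force: [-0.3, -0.2, -0.7]
grip_width: -0.0
```

Emit:
play_rows:
  steps:
    - {"translation":[0,0,0.005],"roll":0,"grip":0}
    - {"translation":[0,0,0],"roll":0,"grip":0}
    - {"translation":[0,0,0],"roll":0,"grip":0}
    - {"translation":[0,0,0],"roll":0,"grip":0}
    - {"translation":[0,0,0],"roll":0,"grip":0}

```text
time: 9.97
ee_pos: [0.5302, 0.0722, 0.042]
ee_rot: [[-0.964, -0.267, 0.002], [-0.267, 0.964, -0.0], [-0.002, -0.001, -1.0]]
force: [0.0, -0.7, 0.4]
grip_width: -0.0004
```

Emit:
play_rows:
  steps:
    - {"translation":[0,0,0.003],"roll":0,"grip":0}
    - {"translation":[0,0,0.003],"roll":0,"grip":0}
    - {"translation":[0,0,0.003],"roll":0,"grip":0}
    - {"translation":[0,0,0.001],"roll":0,"grip":0}
    - {"translation":[0,0,0],"roll":0,"grip":0}

```text
time: 10.38
ee_pos: [0.5291, 0.0723, 0.0303]
ee_rot: [[-0.964, -0.267, -0.001], [-0.267, 0.964, 0.0], [0.001, 0.0, -1.0]]
force: [-0.3, 0.1, 0.1]
grip_width: 0.0001
```

Emit:
play_rows:
  steps:
    - {"translation":[0,0,0.001],"roll":0,"grip":0}
    - {"translation":[0,0,0],"roll":0,"grip":0}

```text
time: 10.55
ee_pos: [0.5294, 0.0723, 0.0297]
ee_rot: [[-0.964, -0.267, -0.0], [-0.267, 0.964, 0.0], [0.0, 0.0, -1.0]]
force: [-0.1, 1.3, 0.2]
grip_width: -0.0001
```

Emit:
play_rows:
  steps:
    - {"translation":[0,0,0.001],"roll":0,"grip":0}
    - {"translation":[0,0,0],"roll":0,"grip":0}

```text
time: 10.72
ee_pos: [0.5294, 0.0723, 0.0287]
ee_rot: [[-0.964, -0.267, -0.0], [-0.267, 0.964, 0.0], [-0.0, 0.0, -1.0]]
force: [0.3, 0.2, -0.1]
grip_width: 0.0002
```

Emit:
play_rows:
  steps:
    - {"translation":[0,0,0.0007],"roll":0,"grip":0}
    - {"translation":[0,0,0],"roll":0,"grip":0}

```text
time: 10.88
ee_pos: [0.5295, 0.0723, 0.0281]
ee_rot: [[-0.964, -0.267, 0.0], [-0.267, 0.964, 0.0], [-0.0, 0.0, -1.0]]
force: [0.9, 0.0, 0.0]
grip_width: 0.0001
```

Emit:
play_rows:
  steps:
    - {"translation":[0,0,0.0005],"roll":0,"grip":0}
    - {"translation":[0,0,0],"roll":0,"grip":0}

```text
time: 11.05
ee_pos: [0.5296, 0.0723, 0.0281]
ee_rot: [[-0.964, -0.267, 0.0], [-0.267, 0.964, -0.0], [-0.0, -0.0, -1.0]]
force: [-1.6, -0.3, 3.9]
grip_width: -0.0002
```

Contact comes at z = 0.0281, level with the brass. I hold a gentle press for a bit over half a second.

Emit:
play_rows:
  steps:
    - {"translation":[0,0,0.0004],"roll":0,"grip":0}
    - {"translation":[0,0,0],"roll":0,"grip":0}
    - {"translation":[0,0,0],"roll":0,"grip":0}

```text
time: 11.3
ee_pos: [0.5296, 0.0723, 0.028]
ee_rot: [[-0.964, -0.267, 0.0], [-0.267, 0.964, -0.0], [-0.0, -0.0, -1.0]]
force: [-3.4, -0.8, 8.7]
grip_width: 0.0003
```

Emit:
play_rows:
  steps:
    - {"translation":[0,0,0],"roll":0,"grip":0}
    - {"translation":[0,0,0],"roll":0,"grip":0}
    - {"translation":[0,0,0],"roll":0,"grip":0}
    - {"translation":[0,0,0],"roll":0,"grip":0}

```text
time: 11.63
ee_pos: [0.5296, 0.0723, 0.0281]
ee_rot: [[-0.964, -0.267, 0.0], [-0.267, 0.964, -0.0], [-0.0, -0.0, -1.0]]
force: [-3.8, 0.1, 9.1]
grip_width: 0.0
```

Emit:
play_rows:
  steps:
    - {"translation":[0,0,-0.002],"roll":0,"grip":0}
    - {"translation":[0,0,-0.01],"roll":0,"grip":0}
    - {"translation":[0,0,-0.03],"roll":0,"grip":0}
    - {"translation":[0,0,-0.03],"roll":0,"grip":0}
    - {"translation":[0,0,-0.02],"roll":0,"grip":0}

```text
time: 12.05
ee_pos: [0.5301, 0.0723, 0.1225]
ee_rot: [[-0.964, -0.267, 0.002], [-0.267, 0.964, -0.0], [-0.002, -0.001, -1.0]]
force: [1.1, -0.3, 0.3]
grip_width: -0.0
```

Emit:
play_rows:
  steps:
    - {"translation":[0.03,0,-0.01],"roll":0,"grip":0}
    - {"translation":[0.03,0,0],"roll":0,"grip":0}
    - {"translation":[0,0,0],"roll":0,"grip":0}
    - {"translation":[0,0,0],"roll":0,"grip":0}
    - {"translation":[0,0,0],"roll":0,"grip":0}

```text
time: 12.47
ee_pos: [0.4722, 0.0562, 0.1299]
ee_rot: [[-0.964, -0.267, 0.002], [-0.267, 0.964, -0.0], [-0.002, -0.0, -1.0]]
force: [-0.1, -0.2, 0.1]
grip_width: -0.0002
```

```bash
python3 look.py 8; python3 - <<'E'
from h import *
b=cv2.imread('pics/s8.png')[140:225,235:385]
a=cv2.imread('pics/t8.png')[100:270,150:350]
b=cv2.resize(b,None,fx=4,fy=4,interpolation=cv2.INTER_CUBIC);b=cv2.resize(b,(600,340))
a=cv2.resize(a,None,fx=1.5,fy=1.5);c=np.zeros((255,600,3),np.uint8);c[:,:300]=a
cv2.imwrite('pics/w8.png',np.vstack([b,c]))
E
```

```text
12.5667 [0.4723 0.0563 0.1295] [-0.69203952  0.17478887 -0.05833047]
```

View pics/w8.png

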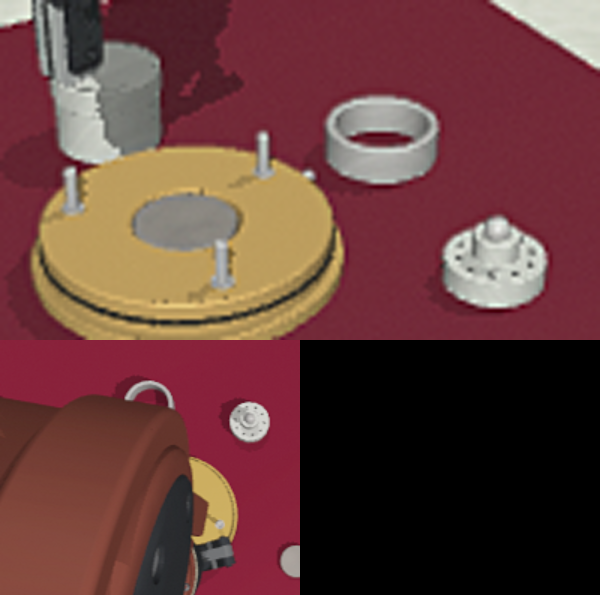

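The side view shows the disc at (187,220), flat and flush in the recess. The ring, cap and tin are where they were, and the tool is clear. I hand the job in.

```bash
python3 -c "
from plant import env
print(env.finish_job())"
```

```text
the job is handed in; nothing more can be done
None
```

The porous disc is seated in the recess, and I handed the job in with the robot's clock at about 12.6 s.

- **Nudge:** I pushed the disc by its outer edge with two slightly open fingertips. The first push left it tipped, with its trailing edge still up on the brass. A second push of a few millimetres dropped it in.
- **Press:** I pressed its middle with the shut fingertips for about 0.6 s at up to about 9 N.

**Last checks:**
- The fingertips met the disc's face at z = 0.0281 m, against 0.028 m for the brass top, so it is level.
- The last side picture shows the disc flat and flush. The ring, cap and tin are standing where they were.
- The top camera's view of the recess was blocked by the arm, so the final centring was checked from the side view only.
- No check failed. My two estimates of the recess centre, one from the studs and one from the mouth, differed by about 3 mm. I used their mean, and the side view matched it.

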